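# Snap a clip-on temperature sensor onto a sprung, sloping pipe

### The arm

A 6-joint arm with a two-finger parallel gripper is mounted at the origin on a cart in front of the work surface, level with it; the furniture and walls round the work are solid. World frame = base frame: x ahead of the robot, y to its left, z up, the work surface at z = 0. Lengths are in m, angles in rad, forces in N, time in s.
With the tool pointing down it reaches from about 0.25 to 0.725 m from the base axis. Payload 4 kg.
Tool frame: the origin (TCP) lies on the centre line of the jaws, within the pads' length; the fingertips stand 19 mm ahead of it and the grasp point (between the pads) is the TCP; z points along the fingers, y is the direction in which the jaws open and shut (so a half turn about z gives the same grasp; the last joint's range is limited). The gripper opens to 85 mm and grips with 20 to 120 N. Pads are 22 mm wide; open, the fingers measure 114 mm over their backs; the gripper's body (76 mm by 85 mm) begins 54 mm behind the grasp point. The pads swing forward as they close: fully open they stand 13 mm farther back than shut.
Start: joints at [-1.245, 0.241, 0.005, 1.335, 0, 1.571], TCP at [0.16, -0.474, 0.25] pointing down, gripper open.
Joint ranges: [-2.72, 2.72], [-1.05, 1.87], [-1.09, 1.28], [-1.99, 2.15], [-1.42, 1.44], [-3.14, 3.14]. Speed limits (rad/s): [2.79, 2.79, 3.14, 3.14, 3.14, 3.14].

### API

Orientations are given as a unit quaternion [x, y, z, w].
In Python, from workcell import bot gives the robot as it stands. The module is installed in compiled form; this text tells all that it offers.
- The arm moves only by the shell command python3 -m handwheel 'ROWS' [OPENING]. ROWS is JSON, a list of rows, each an object of numbers: "dx", "dy", "dz": the shift along the tool's x, y, z as a fraction of full scale; "ax", "ay", "az": the turn, a rotation vector about the tool's x, y, z as a fraction of full scale. In form: [{"dx": .., "dy": .., "dz": .., "ax": .., "ay": .., "az": ..}, ...]. A call has 1 to 12 rows; each row shifts and turns the commanded pose from where the row before left it, along the tool's axes as they then stand; what a row does not reach is not made up. Full scale, the value 1, is 2.5 cm for a shift and 0.15 rad for a turn. A row lasts 1/10 s, in which the tool goes at most 50 mm and 8.59 degrees, less where a joint would pass 70% of its speed; a pose out of reach is approached as far as the arm can. A call with a number of a shift or a turn outside -1 to 1 is refused whole. A call with a gripper value outside its range is refused whole. OPENING is the gripper's target within -1 to 1 (fully open at 1, half-way at 0, shut at -1), set as the call begins (- or left out, the last holds). The fingers move at their own pace and stop on an object; the grip force is fixed at half the most. Time passes only in rows, so rows that do not move let the fingers close. It gives the time, the measured TCP pose, the force and the opening at its end, in the units of the state.
- bot.get_obs(): the state, without advancing time (a new reading comes with each control period).
- bot.camera(name): name is "scene" or "side" or "wrist"; returns a dict with "img" (384x512x3 uint8, red, green, blue), "intrinsics" (3x3 intrinsics, pixels), "dist_coeffs" ([k1, k2, p1, p2, k3] as OpenCV has them; the pictures are not rectified), "eye" and "rotation" of the camera in the world. Camera axes: x right, y down, z forward; pixel columns grow to the right and rows downward; lengths in m; the calibration is good to about 2 mm. A picture is of the moment at which its call begins. There is no depth.
- bot.job_done(): hands the job in, once; it reports no verdict.
Trained networks look in a picture, given as the dict that the camera call returned (one of the last four; its "shot" number tells which), for a name from the list of things; names that differ only in an ending like _2 or _b are one class to them, and where a whole thing is asked for, a point or a joint stands for the part that bears it (a point fixed in the world has none). Each returns a list of dicts, best first, with "confidence" (0 to 1); they miss things now and then, are a little off and sometimes report something else, mostly with a low value. They report only what shows in the picture. A call takes as long as a camera call. They do not tell look-alikes from the thing itself.
- bot.trace(thing, picture): "region" (384x512 bool, what is visible of it) and "rect" ([centre column, centre row, width, height] in pixels, round what is visible of it).
The state is a dict: "clock": time; "joint_pos": joint angles; "joint_vel": joint speeds; "tau": joint torques, N m; "eef_pos": TCP position; "tool_rot": TCP orientation; "ft_force": force on the tool from outside, world axes, zero at the start; "ft_torque": the same for the moment, N m; "grip_width": finger opening in m.
Only numpy, scipy, OpenCV 4.12 (cv2) and the standard library are available. Lean on these libraries where they do the work, as an engineer would, in place of code of your own. Each camera call takes 0.05 s, during which the arm holds its last target.

### The job

Fit the clip-on temperature sensor to the bare copper stretch of the sloping pipe on the test rig, between the two black sleeves: push it squarely on until both orange jaws have snapped past the pipe and it sits fully home, then let go. The pipe rides on springs and gives way as you push; do not force it down to the end of its travel, and do not disturb the beaker and the tape roll.

Things in the scene. Friction and masses are not known exactly. Their poses are not given: they have to be found in the camera images.
- sensor: Loose clip-on sensor, about 0.16 kg, standing mouth down on the bench: white block, grey foot 64 x 46 mm below it, two sprung orange jaws under that at +y and -y. Origin: the axis of the pipe it will sit on, 16 mm below the foot's underside and 22.5 mm above the jaw tips. Own x runs along that pipe (64 mm), z up through the block, y across. Same turned half round about z.
- sensor_grip (a point): Point to grip, inside the sensor's white block, 45 mm above the sensor's origin along its z. The block is 64 mm long (x), 36 mm wide (y; grip across this) and spans 22.5 to 64 mm above the origin.
- sensor_mouth (a point): Middle of the mouth between the sensor's jaw tips, 20 mm below the sensor's origin. The flared mouth is 39 mm wide in y, narrowing to 25 mm at 11 mm below the origin, so the 32 mm pipe must spread the jaws; each jaw is 46 mm long in x.
- pipe_seat (a point): On the axis of the copper pipe (32 mm diameter), mid bare stretch, where the sensor's origin goes: x along the pipe, z square to it and up (push along -z), y level. Bare for 43 mm either way, then black sleeves 48 mm across with 51 mm blue bands. A beam runs parallel, its top 66 mm below the pipe's axis. The rig is fixed. Moves with the pipe.
- pipe (a joint): How far the pipe is pushed down on its springs along its own -z, in m: 0 at rest, end stop 0.036. It gives from about 2 N, then about 2.3 mm per N, and springs back when let go. Snapping the jaws over takes about 10 to 15 N, depending on friction, so the pipe first sinks about 18 to 29 mm.
- beam (a joint): Slope of beam and pipe, rad: 0 level, 0.15 to 0.42 at the start, the pipe's +x end lower. Clamped stiffly; leave it.
- beaker_100: Empty glass beaker, 56 mm wide, 70 mm tall, standing in front; origin at the centre of its underside. Leave alone.
- tape_roll: Brown roll of tape lying flat, 92 mm across, 48 mm tall; origin at the centre of its underside. Leave alone.
Things that resemble listed ones, but are neither listed nor needed, are in the scene too. What is shaped like the sensor but blue is not meant.

How it is judged:
On the way, in this order (a step that is already met when the one before it is completed fails the run):
1. the sensor is lifted off the bench (height (world z) of sensor above 0.06 m), for 0.1 s.
2. the sensor is snapped fully home on the bare stretch of the pipe (x of sensor in the frame of pipe_seat between -0.014 and 0.014 m and y of sensor in the frame of pipe_seat between -0.003 and 0.003 m and z of sensor in the frame of pipe_seat between -0.003 and 0.003 m and angle between the x axis of sensor and the x axis of pipe_seat, either way round below 0.08 rad and angle between the z axis of sensor and the z axis of pipe_seat, either way round below 0.15 rad), for 0.2 s.
At the end, for the whole second after the job is handed in: Sensor at rest, snapped home on the bare stretch: origin within 3 mm of the pipe axis (seat y and z), within 14 mm of the seat along x; x axes within 0.08 rad, z axes within 0.15 rad; pipe sprung back to less than 5 mm (all of step 2 and value of joint pipe below 0.005 m and linear speed of sensor below 0.02 m/s); the robot touches nothing.
It fails at once if the pipe is forced down to the end of its spring travel (more than 33 mm) (value of joint pipe above 0.033 m).
It fails at once if the beaker is disturbed (moved more than 30 mm or tipped) (distance of beaker_100 from where it was at the start of the episode above 0.03 m or angle between beaker_100's own z axis and vertical above 0.4 rad).
It fails at once if the tape roll is disturbed (moved more than 30 mm) (distance of tape_roll from where it was at the start of the episode above 0.03 m).
It also fails if it takes over 59 s, if anything falls off the work surface, if the arm or the gripper's body presses on something with over 40 N, if the wrist force passes 120 N, or if a joint passes its speed limit or range.

## Working session

There is one attempt and no reset: what is moved stays moved. The work goes in short steps, Python scripts to look and compute and a shell command to move; the robot and the scene stay as the last step left them, time stands still between calls to the robot, and variables do not carry over. Pictures are saved under pics/ and viewed, and the job is handed in when it is done.

```bash
mkdir -p pics; python3 - <<'E'
from workcell import bot
import cv2,numpy as np,pickle
o=bot.get_obs();print({k:np.round(v,3).tolist() for k,v in o.items()})
for n in ["scene","side","wrist"]:
    c=bot.camera(n);cv2.imwrite(f"pics/{n}0.png",cv2.cvtColor(c["img"],cv2.COLOR_RGB2BGR))
    pickle.dump(c,open(f"{n}0.pkl","wb"))
    print(n,c["intrinsics"].tolist(),c["dist_coeffs"],c["eye"],c["rotation"].tolist())
    for t in ["sensor","pipe","beaker_100","tape_roll"]:
        print(t,[(np.round(r["confidence"],2),np.round(r["rect"]).tolist()) for r in bot.trace(t,c)])
E
```

```text
{'clock': 0.0, 'joint_pos': [-1.245, 0.241, 0.004, 1.335, -0.0, 1.571], 'joint_vel': [0.001, 0.001, -0.0, 0.001, 0.003, -0.0], 'tau': [0.0, -37.232, 25.241, 0.017, 0.0, -0.0], 'eef_pos': [0.16, -0.473, 0.249], 'tool_rot': [0.987, 0.162, -0.0, -0.001], 'ft_force': [-0.172, 0.419, 0.79], 'ft_torque': [-0.022, 0.056, 0.029], 'grip_width': 0.086}
scene [[419.3378793023233, 0.0, 254.1806113121859], [0.0, 419.3378793023233, 190.42517239714437], [0.0, 0.0, 1.0]] [-0.01775083  0.          0.          0.          0.        ] [0.18461924 0.55335776 0.78374037] [-0.21626559499158135, 0.8918375013938297, -0.3862756912884701, 0.09298469686009038]
sensor [(np.float64(0.85), [292.0, 226.0, 30.0, 42.0]), (np.float64(0.82), [247.0, 244.0, 35.0, 44.0])]
pipe [(np.float64(0.86), [181.0, 245.0, 119.0, 79.0])]
beaker_100 [(np.float64(0.64), [304.0, 186.0, 22.0, 32.0])]
tape_roll [(np.float64(0.56), [324.0, 163.0, 33.0, 35.0])]
side [[475.8131075653228, 0.0, 253.54184471609605], [0.0, 475.8131075653228, 193.17074901889663], [0.0, 0.0, 1.0]] [-0.20495073  0.          0.          0.          0.        ] [ 0.38987298 -1.22689677  0.60599786] [0.8345489680986214, -0.04661941627058756, 0.02751603341947411, -0.5482677427835548]
sensor [(np.float64(0.98), [238.0, 201.0, 26.0, 36.0]), (np.float64(0.92), [220.0, 217.0, 24.0, 36.0])]
pipe [(np.float64(0.69), [257.0, 146.0, 83.0, 36.0]), (np.float64(0.57), [218.0, 216.0, 26.0, 35.0])]
beaker_100 []
tape_roll [(np.float64(0.78), [234.0, 281.0, 39.0, 37.0])]
wrist [[284.2869051088354, 0.0, 256.28722328392803], [0.0, 284.2869051088354, 196.84574778679766], [0.0, 0.0, 1.0]] [0.00962268 0.         0.         0.         0.        ] [ 0.24107624 -0.44784175  0.37420088] [0.8009215677237753, -0.5750665537332138, -0.09692097286779246, 0.1357550225614338]
sensor []
pipe []
beaker_100 []
tape_roll []
```

View pics/scene0.png

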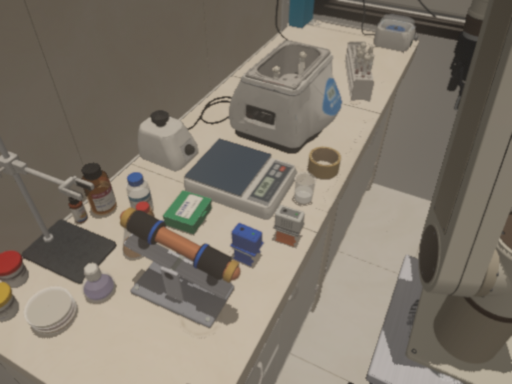

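View pics/side0.png

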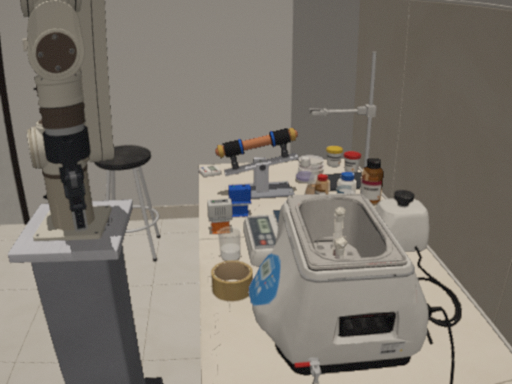

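View pics/wrist0.png

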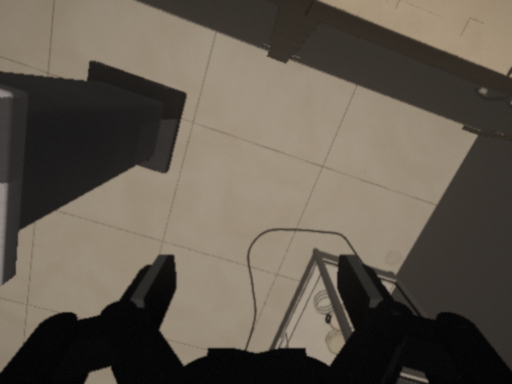

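```bash
python3 - <<'E'
import cv2,numpy as np
a=cv2.imread("pics/scene0.png")[140:300,100:360];cv2.imwrite("pics/sc_crop.png",cv2.resize(a,None,fx=3,fy=3,interpolation=cv2.INTER_CUBIC))
a=cv2.imread("pics/side0.png")[110:310,150:340];cv2.imwrite("pics/sd_crop.png",cv2.resize(a,None,fx=3,fy=3,interpolation=cv2.INTER_CUBIC))
E
```

```text
(no output)
```

View pics/sc_crop.png

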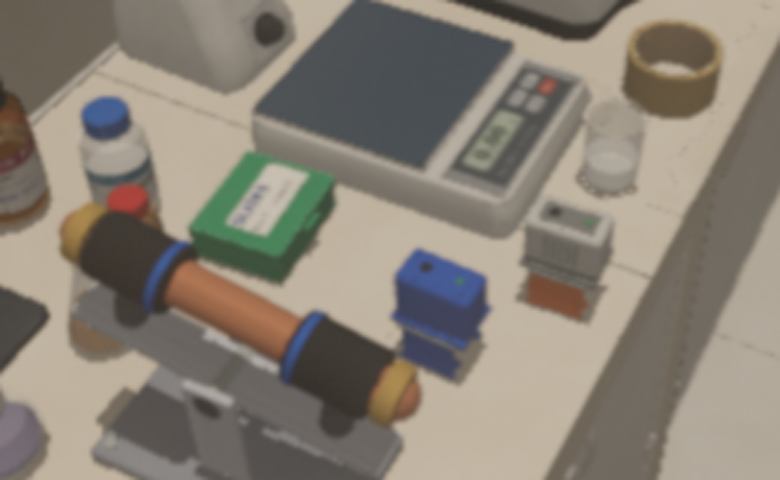

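View pics/sd_crop.png

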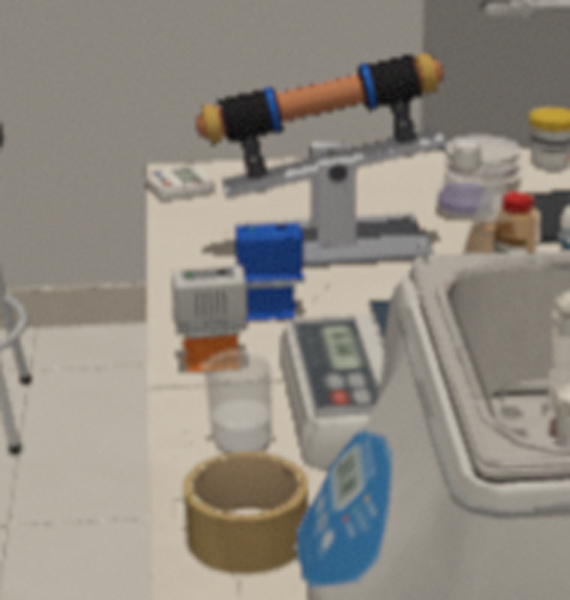

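The white block with the orange jaws is at scene (290,225) and side (220,217), and that is the sensor. The one at scene (247,244) and side (238,201) is blue, so it's the look-alike. The 3x crops confirm both. The pipe's bare stretch runs from about (158,235) to (199,252) in scene. Next I'll fit models to the masks.

```bash
cat > h.py <<'E'
import numpy as np,cv2,pickle
from scipy.spatial.transform import Rotation as R
from scipy.optimize import minimize
def cam(c):
    r=np.array(c["rotation"],float)
    r=r if r.shape==(3,3) else R.from_quat(r).as_matrix()
    return np.array(c["intrinsics"]),np.array(c["dist_coeffs"],float),np.array(c["eye"]),r
def proj(c,P):
    K,d,e,r=cam(c); q=(np.atleast_2d(P)-e)@r
    return cv2.projectPoints(q.reshape(-1,1,3),np.zeros(3),np.zeros(3),K,d)[0].reshape(-1,2)
def rays(c,uv):
    K,d,e,r=cam(c); u=cv2.undistortPoints(np.asarray(uv,float).reshape(-1,1,2),K,d).reshape(-1,2)
    v=np.c_[u,np.ones(len(u))]@r.T
    return e,v/np.linalg.norm(v,axis=1,keepdims=True)
def tri(cs,uvs):
    A=np.zeros((3,3));b=np.zeros(3)
    for c,u in zip(cs,uvs):
        e,v=rays(c,[u]);M=np.eye(3)-np.outer(v[0],v[0]);A+=M;b+=M@e
    return np.linalg.solve(A,b)
def cyl(o,v,r,x0,x1):
    a=v[:,1]**2+v[:,2]**2;b=o[1]*v[:,1]+o[2]*v[:,2];cc=o[1]**2+o[2]**2-r*r
    D=b*b-a*cc;t=np.where(D>0,(-b-np.sqrt(np.maximum(D,0)))/a,np.inf)
    x=o[0]+np.where(np.isfinite(t),t,0)*v[:,0]
    t=np.where((x>x0)&(x<x1),t,np.inf)
    for xe in(x0,x1):   # end discs
        te=(xe-o[0])/v[:,0];p=o+te[:,None]*v
        t=np.minimum(t,np.where((p[:,1]**2+p[:,2]**2<r*r)&(te>0),te,np.inf))
    return t
def pipeR(yaw,slope): # x axis dips by slope
    return R.from_euler('ZY',[yaw,slope]).as_matrix()
def copper(o,v):
    tc=cyl(o,v,.016,-.0435,.0435)
    tb=np.minimum(cyl(o,v,.0255,.043,.049),cyl(o,v,.0255,-.049,-.043))
    tb=np.minimum(tb,np.minimum(cyl(o,v,.024,.049,.09),cyl(o,v,.024,-.09,-.049)))
    return np.isfinite(tc)&(tc<tb)
def box(o,v,lo,hi):
    with np.errstate(divide='ignore'):
        t1=(lo-o)/v;t2=(hi-o)/v
    n=np.minimum(t1,t2).max(1);f=np.maximum(t1,t2).min(1)
    return n<f
def sens(o,v):
    m=box(o,v,np.array([-.032,-.018,.0225]),np.array([.032,.018,.064]))|box(o,v,np.array([-.032,-.023,.016]),np.array([.032,.023,.0225]))
    for s in(-1,1):
        a,b=sorted((s*.016,s*.0235));m|=box(o,v,np.array([-.023,a,-.0225]),np.array([.023,b,.016]))
    return m
class Fit:
    def __init__(s,c,mask,f,ss=4,pad=10):
        ys,xs=np.where(mask);x0,x1,y0,y1=xs.min()-pad,xs.max()+pad+1,ys.min()-pad,ys.max()+pad+1
        x0,y0=max(x0,0),max(y0,0);x1,y1=min(x1,512),min(y1,384)
        s.m=mask[y0:y1,x0:x1].astype(float)
        gx=(np.arange(x0*ss,x1*ss)+.5)/ss-.5;gy=(np.arange(y0*ss,y1*ss)+.5)/ss-.5
        g=np.stack(np.meshgrid(gx,gy),-1);s.sh=(y1-y0,ss,x1-x0,ss)
        s.e,s.v=rays(c,g.reshape(-1,2));s.f=f
    def err(s,T,Rm):
        p=s.f((s.e-T)@Rm,s.v@Rm).reshape(s.sh).mean((1,3))
        p=cv2.GaussianBlur(p,(3,3),.6);m=cv2.GaussianBlur(s.m,(3,3),.6)
        return ((p-m)**2).sum()/s.m.sum()
def fit(fs,x0,pose,steps):
    best=None
    f=lambda x:sum(q.err(*pose(x)) for q in fs)
    x=np.array(x0,float)
    for k in range(3):
        S=np.vstack([x]+[x+np.eye(len(x))[i]*steps[i]/(k+1) for i in range(len(x))])
        r=minimize(f,x,method='Nelder-Mead',options=dict(initial_simplex=S,maxiter=250,xatol=1e-5,fatol=1e-5));x=r.x
    return x,r.fun
def coppermask(c,box):
    h=cv2.cvtColor(c["img"],cv2.COLOR_RGB2HSV);m=((h[...,0]<14)|(h[...,0]>175))&(h[...,1]>95)&(h[...,2]>70)
    z=np.zeros_like(m);x0,y0,x1,y1=box;z[y0:y1,x0:x1]=m[y0:y1,x0:x1]
    n,l,st,_=cv2.connectedComponentsWithStats(z.astype(np.uint8))
    return l==1+np.argmax(st[1:,4])
E
python3 - <<'E'
from h import *
from workcell import bot
cs,cd=[pickle.load(open(n+"0.pkl","rb")) for n in("scene","side")]
a=tri([cs,cd],[(158.3,235),(242.7+28,139)]);b=tri([cs,cd],[(199.3,251.7),(242.7,144.7)])
print(a,b,np.linalg.norm(a-b))
ms=coppermask(cs,(140,215,215,275));md=coppermask(cd,(235,125,278,160))
print(ms.sum(),md.sum())
d=b-a;x0=[*((a+b)/2),np.arctan2(d[1],d[0]),np.arcsin(-d[2]/np.linalg.norm(d))]
print(x0)
F=[Fit(cs,ms,copper),Fit(cd,md,copper)]
pose=lambda x:(x[:3],pipeR(x[3],x[4]))
x,e=fit(F,x0,pose,[.01,.01,.01,.1,.1]);print("pipe",x.round(4),e,[f.err(*pose(x)) for f in F])
for f in F:
    print(fit([f],x,pose,[.003,.003,.003,.03,.03]) if 0 else '')
S=tri([cs,cd],[(292,226),(220,217)]);print("S",S)
B=tri([cs,cd],[(304,186),(230,246)]);print("beaker",B)
T=tri([cs,cd],[(324,163),(234,281)]);print("tape",T)
masks=[]
for c,u in((cs,(292,226)),(cd,(220,217))):
    rs=bot.trace("sensor",bot.camera("scene" if c is cs else "side"))
    r=min(rs,key=lambda r:np.hypot(r["rect"][0]-u[0],r["rect"][1]-u[1]));masks.append(r["region"]);print(r["rect"])
pickle.dump(masks,open("smask.pkl","wb"))
F=[Fit(cs,masks[0],sens),Fit(cd,masks[1],sens)]
pz=lambda x:(np.array([x[0],x[1],.0225]),R.from_euler('z',x[2]).as_matrix())
for y in(0,.5,1.,1.5,2,2.5):
    print(fit(F,[S[0],S[1],y],pz,[.01,.01,.2]))
E
```

```text
[0.58992561 0.16991571 0.17554041] [0.50306345 0.16129288 0.16405275] 0.0880417750552728
705 270
[np.float64(0.5464945285451175), np.float64(0.16560429398566415), np.float64(0.16979658215532922), np.float64(-3.0426465341397906), np.float64(0.13085269176105332)]
pipe [ 0.5449  0.1661  0.1695 -3.0681  0.2145] 0.07927133038727396 [np.float64(0.03786005107070218), np.float64(0.04141127931657178)]


S [ 0.41545925 -0.08245848  0.04147813]
beaker [ 0.43871737 -0.23011554  0.03675911]
tape [ 0.43428527 -0.36181859  0.02278377]
[291.7, 223.6, 33.2, 41.1]
[220.5, 218.0, 24.6, 33.6]
(array([ 0.41739917, -0.07888547,  0.04284394]), np.float64(0.14059342738901193))
(array([ 0.41767196, -0.07892433,  0.06778094]), np.float64(0.14052570026921218))
(array([ 0.41756856, -0.07887921,  0.04286256]), np.float64(0.1405167732658948))
(array([ 0.41776881, -0.07871793,  0.06266102]), np.float64(0.14048010854283463))
(array([ 0.41781194, -0.07886019,  3.2033464 ]), np.float64(0.14028885201243846))
(array([ 0.41780223, -0.07871799,  3.20433872]), np.float64(0.140468806646635))
```

```bash
cat > goto.py <<'E'
import sys
from h import *
from workcell import bot
def delta(P,Rt):
    o=bot.get_obs();p=np.array(o["eef_pos"]);q=np.array(o["tool_rot"]);r=R.from_quat(q).as_matrix()
    print("t",round(float(o["clock"]),2),"p",p.round(4),"f",np.round(o["ft_force"],2),"w",round(float(o["grip_width"]),4))
    print("shift units",((np.array(P)-p)@r/.025).round(3),"turn units",(R.from_matrix(r.T@Rt).as_rotvec()/.15).round(3))
def toolR(x,z):
    z=np.array(z,float)/np.linalg.norm(z);x=np.array(x,float);x-=z*(x@z);x/=np.linalg.norm(x);return np.c_[x,np.cross(z,x),z]
E
python3 -m handwheel '[{"dx":1,"dy":-0.78},{"dx":1,"dy":-0.78},{"dx":1,"dy":-0.78},{"dx":1,"dy":-0.78},{"dx":1,"dy":-0.78},{"dx":1,"dy":-0.78},{"dx":1,"dy":-0.78},{"dx":1,"dy":-0.78},{"dx":1,"dy":-0.78},{"dx":1,"dy":-0.78},{"az":0.9},{"az":0.9}]' 0.6
python3 - <<'E'
from goto import *
delta([.4175,-.079,.20],toolR([np.cos(.055),np.sin(.055),0],[0,0,-1]))
c=bot.camera("wrist");cv2.imwrite("pics/w1.png",cv2.cvtColor(c["img"],cv2.COLOR_RGB2BGR));print(proj(c,[[.4175,-.079,.064]]))
E
```

```text
t 0.95 p [ 0.16   -0.4737  0.2503] f [-0.31 -0.6   0.3 ] w 0.0853
shift units [ 14.81  -11.662   2.013] turn units [ 0.    -0.     1.805]
[[-185.79395327 -362.52496667]]invalid input
```

View pics/w1.png

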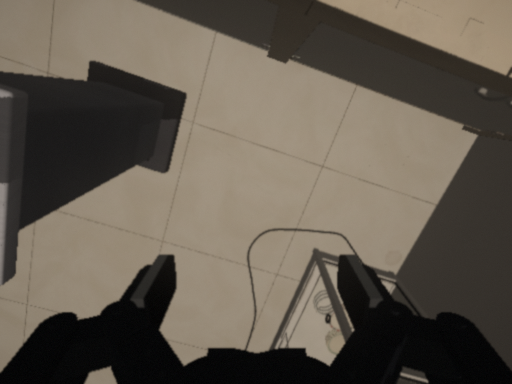

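```bash
python3 -m handwheel '[{"dx":1,"dy":-0.78,"dz":0,"ax":0,"ay":0,"az":0},{"dx":1,"dy":-0.78,"dz":0,"ax":0,"ay":0,"az":0},{"dx":1,"dy":-0.78,"dz":0,"ax":0,"ay":0,"az":0},{"dx":1,"dy":-0.78,"dz":0,"ax":0,"ay":0,"az":0},{"dx":1,"dy":-0.78,"dz":0,"ax":0,"ay":0,"az":0},{"dx":1,"dy":-0.78,"dz":0,"ax":0,"ay":0,"az":0},{"dx":1,"dy":-0.78,"dz":0,"ax":0,"ay":0,"az":0},{"dx":1,"dy":-0.78,"dz":0,"ax":0,"ay":0,"az":0},{"dx":1,"dy":-0.78,"dz":0,"ax":0,"ay":0,"az":0},{"dx":1,"dy":-0.78,"dz":0,"ax":0,"ay":0,"az":0},{"dx":0,"dy":0,"dz":0,"ax":0,"ay":0,"az":0.9},{"dx":0,"dy":0,"dz":0,"ax":0,"ay":0,"az":0.9}]' 0.6
python3 - <<'E'
from goto import *
delta([.4175,-.079,.20],toolR([np.cos(.055),np.sin(.055),0],[0,0,-1]))
c=bot.camera("wrist");cv2.imwrite("pics/w1b.png",cv2.cvtColor(c["img"],cv2.COLOR_RGB2BGR));print(proj(c,[[.4175,-.079,.064]]))
E
```

```text
clock: 2.2
eef_pos: [0.3351, -0.208, 0.2504]
tool_rot: [1.0, 0.027, 0.0, 0.0]
ft_force: [0.2, -0.1, 0.4]
grip_width: 0.0683
t 2.2 p [ 0.3351 -0.208   0.2504] f [ 0.23 -0.13  0.41] w 0.0683
shift units [ 3.567 -4.978  2.018] turn units [ 0.002 -0.002 -0.013]
[[133.03697984  93.82767312]]
```

View pics/w1b.png

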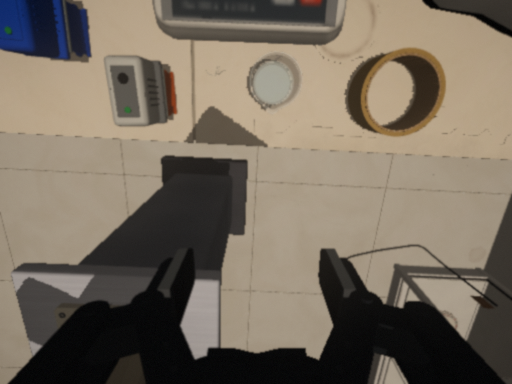

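```bash
python3 -m handwheel '[{"dx":0.71,"dy":-1,"dz":0,"ax":0,"ay":0,"az":0},{"dx":0.71,"dy":-1,"dz":0,"ax":0,"ay":0,"az":0},{"dx":0.71,"dy":-1,"dz":0,"ax":0,"ay":0,"az":0},{"dx":0.71,"dy":-1,"dz":0,"ax":0,"ay":0,"az":0},{"dx":0.71,"dy":-1,"dz":0,"ax":0,"ay":0,"az":0},{"dx":0,"dy":0,"dz":0,"ax":0,"ay":0,"az":0},{"dx":0,"dy":0,"dz":0,"ax":0,"ay":0,"az":0},{"dx":0,"dy":0,"dz":0,"ax":0,"ay":0,"az":0}]'
python3 - <<'E'
from goto import *
c=bot.camera("wrist");cv2.imwrite("pics/w2.png",cv2.cvtColor(c["img"],cv2.COLOR_RGB2BGR));pickle.dump(c,open("w2.pkl","wb"))
P=np.array([.4175,-.079,.0225]);Rm=R.from_euler('z',.055).as_matrix()
cor=np.array([[a,b,.064] for a,b in((.032,.018),(-.032,.018),(-.032,-.018),(.032,-.018))])@Rm.T+P
print(proj(c,cor).round(1).tolist())
rs=bot.trace("sensor",c);print([(r["confidence"],r["rect"]) for r in rs])
u=proj(c,P+[0,0,.03])[0];r=min(rs,key=lambda r:np.hypot(r["rect"][0]-u[0],r["rect"][1]-u[1]));m=r["region"]
cs,cd=[pickle.load(open(n+"0.pkl","rb")) for n in("scene","side")];ms=pickle.load(open("smask.pkl","rb"))
Fw=Fit(c,m,sens);pz=lambda x:(np.array([x[0],x[1],.0225]),R.from_euler('z',x[2]).as_matrix())
x0=[.4175,-.079,.055]
print("w",fit([Fw],x0,pz,[.005,.005,.1]))
print("all",fit([Fw,Fit(cs,ms[0],sens),Fit(cd,ms[1],sens)],x0,pz,[.005,.005,.1]))
delta([.4175,-.079,.0675],toolR([np.cos(.055),np.sin(.055),0],[0,0,-1]))
E
```

```text
clock: 3.05
eef_pos: [0.4156, -0.0798, 0.2502]
tool_rot: [1.0, 0.028, -0.0, 0.0]
ft_force: [0.4, -0.7, 0.0]
grip_width: 0.0681
[[236.3, 151.6], [237.6, 210.1], [270.7, 210.1], [271.8, 151.6]]
[(0.89, [255.8, 172.9, 38.6, 66.0]), (0.65, [174.1, 113.2, 59.3, 69.7])]
w (array([ 0.4204106 , -0.08069192,  0.0451068 ]), np.float64(0.02342030797213309))
all (array([ 0.41877153, -0.08042046,  0.05494923]), np.float64(0.19670131985735917))
t 3.15 p [ 0.4156 -0.08    0.2503] f [-0.25 -0.67 -0.31] w 0.0684
shift units [ 0.078 -0.037  7.313] turn units [ 0.001  0.001 -0.002]
```

View pics/w2.png

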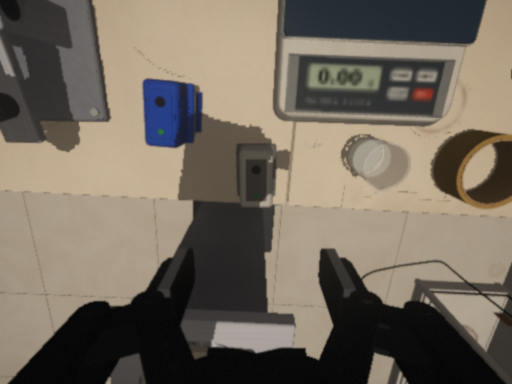

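```bash
python3 - <<'E'
from h import *
cs,cd=[pickle.load(open(n+"0.pkl","rb")) for n in("scene","side")]
print(tri([cs,cd],[(247,244),(238,201)]))
E
python3 -m handwheel '[{"dx":0.16,"dy":0.02,"dz":0.8,"ax":0,"ay":0,"az":0.05},{"dx":0,"dy":0,"dz":0.8,"ax":0,"ay":0,"az":0},{"dx":0,"dy":0,"dz":0.8,"ax":0,"ay":0,"az":0},{"dx":0,"dy":0,"dz":0.8,"ax":0,"ay":0,"az":0},{"dx":0,"dy":0,"dz":0.8,"ax":0,"ay":0,"az":0},{"dx":0,"dy":0,"dz":0,"ax":0,"ay":0,"az":0},{"dx":0,"dy":0,"dz":0,"ax":0,"ay":0,"az":0},{"dx":0,"dy":0,"dz":0,"ax":0,"ay":0,"az":0}]' 0.25
python3 - <<'E'
from goto import *
c=bot.camera("wrist");cv2.imwrite("pics/w3.png",cv2.cvtColor(c["img"],cv2.COLOR_RGB2BGR))
rs=bot.trace("sensor",c);print([(r["confidence"],r["rect"]) for r in rs])
P=np.array([.42,-.0806,.0225])
u=proj(c,P+[0,0,.03])[0];r=min(rs,key=lambda r:np.hypot(r["rect"][0]-u[0],r["rect"][1]-u[1]));m=r["region"]
pz=lambda x:(np.array([x[0],x[1],.0225]),R.from_euler('z',x[2]).as_matrix())
print(fit([Fit(c,m,sens)],[*P[:2],.05],pz,[.005,.005,.1]))
delta([.4195,-.0806,.0675],toolR([np.cos(.048),np.sin(.048),0],[0,0,-1]))
E
```

```text
[0.47761461 0.0165958  0.04264931]
clock: 3.95
eef_pos: [0.4209, -0.08, 0.1515]
tool_rot: [1.0, 0.024, 0.001, 0.0]
ft_force: [0.2, -0.1, 0.1]
grip_width: 0.0537
[(0.78, [256.2, 211.5, 51.7, 96.3]), (0.7, [133.1, 128.5, 101.3, 103.0])]
(array([ 0.42021526, -0.08067674,  0.04735212]), np.float64(0.03555853154857207))
t 4.05 p [ 0.421  -0.0798  0.1515] f [0.03 1.02 1.  ] w 0.0535
shift units [-0.068  0.027  3.359] turn units [ 0.004 -0.016 -0.   ]
```

View pics/w3.png

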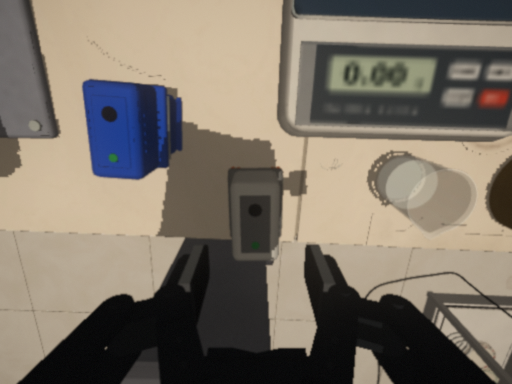

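Consistent: the sensor is centred at (256,211), square between the fingers. I'll go down and grip.

```bash
python3 -m handwheel '[{"dx":-0.03,"dy":0.02,"dz":0.7,"ax":0,"ay":0,"az":0},{"dx":0,"dy":0,"dz":0.7,"ax":0,"ay":0,"az":0},{"dx":0,"dy":0,"dz":0.7,"ax":0,"ay":0,"az":0},{"dx":0,"dy":0,"dz":0.6,"ax":0,"ay":0,"az":0},{"dx":0,"dy":0,"dz":0.4,"ax":0,"ay":0,"az":0},{"dx":0,"dy":0,"dz":0.25,"ax":0,"ay":0,"az":0},{"dx":0,"dy":0,"dz":0,"ax":0,"ay":0,"az":0},{"dx":0,"dy":0,"dz":0,"ax":0,"ay":0,"az":0},{"dx":0,"dy":0,"dz":0,"ax":0,"ay":0,"az":0}]'
python3 -m handwheel '[{"dx":0,"dy":0,"dz":0,"ax":0,"ay":0,"az":0},{"dx":0,"dy":0,"dz":0,"ax":0,"ay":0,"az":0},{"dx":0,"dy":0,"dz":0,"ax":0,"ay":0,"az":0},{"dx":0,"dy":0,"dz":0,"ax":0,"ay":0,"az":0},{"dx":0,"dy":0,"dz":0,"ax":0,"ay":0,"az":0},{"dx":0,"dy":0,"dz":0,"ax":0,"ay":0,"az":0},{"dx":0,"dy":0,"dz":0,"ax":0,"ay":0,"az":0},{"dx":0,"dy":0,"dz":0,"ax":0,"ay":0,"az":0}]' -1
```

```text
clock: 4.95
eef_pos: [0.4201, -0.0801, 0.0672]
tool_rot: [1.0, 0.024, 0.001, 0.0]
ft_force: [1.1, -0.4, 1.3]
grip_width: 0.0533
clock: 5.75
eef_pos: [0.42, -0.0801, 0.0672]
tool_rot: [1.0, 0.024, 0.001, 0.0]
ft_force: [-0.8, 0.5, 5.5]
grip_width: 0.0357
```

```bash
python3 -m handwheel '[{"dx":0,"dy":0,"dz":-0.5,"ax":0,"ay":0,"az":0},{"dx":0,"dy":0,"dz":-1,"ax":0,"ay":0,"az":0},{"dx":0,"dy":0,"dz":-1,"ax":0,"ay":0,"az":0},{"dx":0,"dy":0,"dz":-1,"ax":0,"ay":0,"az":0},{"dx":0,"dy":0,"dz":-1,"ax":0,"ay":0,"az":0},{"dx":0,"dy":0,"dz":-1,"ax":0,"ay":0,"az":0},{"dx":0,"dy":0,"dz":-1,"ax":0,"ay":0,"az":0},{"dx":0,"dy":0,"dz":-1,"ax":0,"ay":0,"az":0},{"dx":0,"dy":0,"dz":-1,"ax":0,"ay":0,"az":0},{"dx":0,"dy":0,"dz":-1,"ax":0,"ay":0,"az":0},{"dx":0,"dy":0,"dz":0,"ax":0,"ay":0,"az":0},{"dx":0,"dy":0,"dz":0,"ax":0,"ay":0,"az":0}]'
python3 - <<'E'
from goto import *
S=np.array([.5449,.1661,.1695]);Rp=pipeR(-3.0681,.2145)
print(Rp)
Rt=toolR(-Rp[:,0],-Rp[:,2])
delta(S+.12*Rp[:,2],Rt)
c=bot.camera("wrist");cv2.imwrite("pics/w4.png",cv2.cvtColor(c["img"],cv2.COLOR_RGB2BGR));pickle.dump(c,open("w4.pkl","wb"))
E
```

```text
clock: 6.95
eef_pos: [0.4193, -0.08, 0.3034]
tool_rot: [1.0, 0.024, -0.0, -0.0]
ft_force: [-0.4, -0.2, -1.8]
grip_width: 0.0351
[[-0.97444544  0.07342651 -0.21228433]
 [-0.07174379 -0.99730063 -0.01562949]
 [-0.21285891  0.          0.97708295]]
t 6.95 p [ 0.4193 -0.08    0.3034] f [-0.43 -0.22 -1.83] w 0.0351
shift units [ 4.473 -9.563  0.666] turn units [ 0.017  1.432 -0.167]
```

View pics/w4.png

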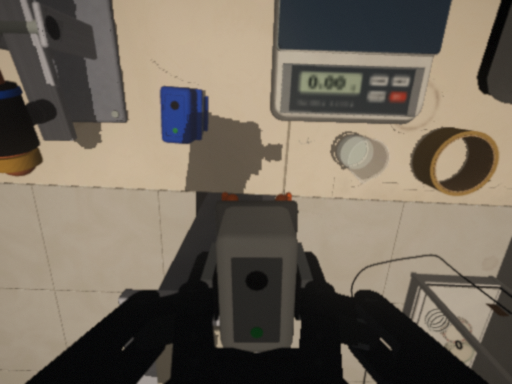

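```bash
python3 -m handwheel '[{"dx":0.2,"dy":-0.8,"dz":-0.2,"ax":0,"ay":0,"az":0},{"dx":0.2,"dy":-0.8,"dz":-0.2,"ax":0,"ay":0,"az":0},{"dx":0.2,"dy":-0.8,"dz":0,"ax":0,"ay":0,"az":0},{"dx":0.2,"dy":-0.8,"dz":0,"ax":0,"ay":0,"az":0},{"dx":0.2,"dy":-0.8,"dz":0,"ax":0,"ay":0,"az":0},{"dx":0.2,"dy":-0.8,"dz":0,"ax":0,"ay":0,"az":0},{"dx":0.2,"dy":-0.8,"dz":0,"ax":0,"ay":0,"az":0},{"dx":0,"dy":0,"dz":0,"ax":0,"ay":0,"az":0},{"dx":0,"dy":0,"dz":0,"ax":0,"ay":0,"az":0},{"dx":0,"dy":0,"dz":0,"ax":0,"ay":0,"az":0}]'
python3 - <<'E'
from goto import *
c=bot.camera("wrist");cv2.imwrite("pics/w5.png",cv2.cvtColor(c["img"],cv2.COLOR_RGB2BGR));pickle.dump(c,open("w5.pkl","wb"))
Rp=pipeR(-3.0681,.2145);print(proj(c,np.array([.5449,.1661,.1695])+np.outer([-.043,0,.043],Rp[:,0])))
E
```

```text
clock: 8.0
eef_pos: [0.4487, 0.0385, 0.3141]
tool_rot: [0.999, 0.037, -0.001, -0.009]
ft_force: [1.4, 0.1, -1.3]
grip_width: 0.0353
[[105.55322905  14.12082302]
 [119.63948966  73.10178198]
 [131.25664565 122.0319556 ]]
```

View pics/w5.png

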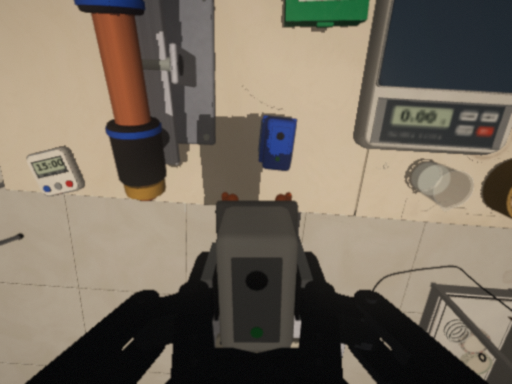

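```bash
python3 - <<'E'
from goto import *
c=pickle.load(open("w5.pkl","rb"));m=coppermask(c,(80,0,160,135));print(m.sum())
cs,cd=[pickle.load(open(n+"0.pkl","rb")) for n in("scene","side")]
F=[Fit(c,m,copper),Fit(cs,coppermask(cs,(140,215,215,275)),copper),Fit(cd,coppermask(cd,(235,125,278,160)),copper)]
pose=lambda x:(x[:3],pipeR(x[3],x[4]))
x0=[.5449,.1661,.1695,-3.0681,.2145];st=[.005,.005,.005,.05,.05]
for n,q in(("all",F),("w",F[:1]),("w+scene",F[:2]),("w+side",[F[0],F[2]])):
    x,e=fit(q,x0,pose,st);print(n,x.round(4),[round(f.err(*pose(x)),3) for f in F])
E
```

```text
4146
all [ 0.5457  0.1649  0.1685 -3.0929  0.2008] [np.float64(0.062), np.float64(0.048), np.float64(0.058)]
w [ 0.5459  0.1681  0.159  -3.0554  0.0884] [np.float64(0.024), np.float64(0.421), np.float64(0.527)]
w+scene [ 0.546   0.1646  0.1663 -3.1006  0.2127] [np.float64(0.043), np.float64(0.036), np.float64(0.152)]
w+side [ 0.5458  0.1631  0.1705 -3.1064  0.2054] [np.float64(0.063), np.float64(0.158), np.float64(0.034)]
```

```bash
python3 - <<'E'
from goto import *
S=np.array([.5457,.165,.1685]);Rp=pipeR(-3.085,.205)
delta(S+.13*Rp[:,2],toolR(-Rp[:,0],-Rp[:,2]))
print(bot.get_obs()["joint_pos"].round(3))
E
```

```text
t 8.05 p [0.4487 0.0386 0.3142] f [-0.79 -0.52 -2.04] w 0.0355
shift units [ 3.188 -4.759  0.82 ] turn units [-0.129  1.37   0.11 ]
[0.075 0.122 0.024 1.473 0.018 3.141]
```

Joint 6 has reached its limit (3.141), so I'll use the half-turn symmetry and rotate the tool about its z.

```bash
python3 -m handwheel '[{"dx":0,"dy":0,"dz":0,"ax":0,"ay":0,"az":-0.9},{"dx":0,"dy":0,"dz":0,"ax":0,"ay":0,"az":-0.9},{"dx":0,"dy":0,"dz":0,"ax":0,"ay":0,"az":-0.9},{"dx":0,"dy":0,"dz":0,"ax":0,"ay":0,"az":-0.9},{"dx":0,"dy":0,"dz":0,"ax":0,"ay":0,"az":-0.9},{"dx":0,"dy":0,"dz":0,"ax":0,"ay":0,"az":-0.9},{"dx":0,"dy":0,"dz":0,"ax":0,"ay":0,"az":-0.9},{"dx":0,"dy":0,"dz":0,"ax":0,"ay":0,"az":-0.9},{"dx":0,"dy":0,"dz":0,"ax":0,"ay":0,"az":-0.9},{"dx":0,"dy":0,"dz":0,"ax":0,"ay":0,"az":-0.9},{"dx":0,"dy":0,"dz":0,"ax":0,"ay":0,"az":-0.9},{"dx":0,"dy":0,"dz":0,"ax":0,"ay":0,"az":-0.9}]'
python3 -m handwheel '[{"dx":0,"dy":0,"dz":0,"ax":0,"ay":0,"az":-0.9},{"dx":0,"dy":0,"dz":0,"ax":0,"ay":0,"az":-0.9},{"dx":0,"dy":0,"dz":0,"ax":0,"ay":0,"az":-0.9},{"dx":0,"dy":0,"dz":0,"ax":0,"ay":0,"az":-0.9},{"dx":0,"dy":0,"dz":0,"ax":0,"ay":0,"az":-0.9},{"dx":0,"dy":0,"dz":0,"ax":0,"ay":0,"az":-0.9},{"dx":0,"dy":0,"dz":0,"ax":0,"ay":0,"az":-0.9},{"dx":0,"dy":0,"dz":0,"ax":0,"ay":0,"az":-0.9},{"dx":0,"dy":0,"dz":0,"ax":0,"ay":0,"az":-0.9},{"dx":0,"dy":0,"dz":0,"ax":0,"ay":0,"az":-0.9},{"dx":0,"dy":0,"dz":0,"ax":0,"ay":0,"az":-0.9},{"dx":0,"dy":0,"dz":0,"ax":0,"ay":0,"az":0}]'
python3 - <<'E'
from goto import *
S=np.array([.5457,.165,.1685]);Rp=pipeR(-3.085,.205)
delta(S+.13*Rp[:,2],toolR(Rp[:,0],-Rp[:,2]))
print(bot.get_obs()["joint_pos"].round(3))
c=bot.camera("wrist");cv2.imwrite("pics/w6.png",cv2.cvtColor(c["img"],cv2.COLOR_RGB2BGR));pickle.dump(c,open("w6.pkl","wb"))
E
```

```text
clock: 9.25
eef_pos: [0.4487, 0.0386, 0.3144]
tool_rot: [0.66, 0.751, 0.006, -0.006]
ft_force: [-0.6, 0.4, -1.3]
grip_width: 0.0354
clock: 10.45
eef_pos: [0.4488, 0.0387, 0.3144]
tool_rot: [-0.019, 1.0, 0.009, -0.0]
ft_force: [-0.0, -0.1, -1.9]
grip_width: 0.0358
t 10.45 p [0.4488 0.0387 0.3144] f [-0.02 -0.14 -1.9 ] w 0.0358
shift units [-3.01   4.866  0.829] turn units [ 0.105 -1.369 -0.133]
[0.075 0.122 0.025 1.473 0.018 0.037]
```

View pics/w6.png

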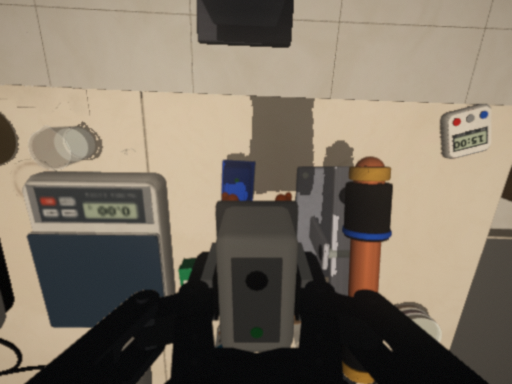

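```bash
python3 -m handwheel '[{"dx":-0.6,"dy":0.97,"dz":0,"ax":0,"ay":0,"az":0},{"dx":-0.6,"dy":0.97,"dz":0,"ax":0,"ay":0,"az":0},{"dx":-0.6,"dy":0.97,"dz":0,"ax":0,"ay":0,"az":0},{"dx":-0.6,"dy":0.97,"dz":0,"ax":0,"ay":0,"az":0},{"dx":-0.6,"dy":0.97,"dz":0,"ax":0,"ay":0,"az":0},{"dx":0,"dy":0,"dz":0.4,"ax":0.05,"ay":-0.7,"az":-0.07},{"dx":0,"dy":0,"dz":0.4,"ax":0.05,"ay":-0.67,"az":-0.06},{"dx":0,"dy":0,"dz":0,"ax":0,"ay":0,"az":0},{"dx":0,"dy":0,"dz":0,"ax":0,"ay":0,"az":0},{"dx":0,"dy":0,"dz":0,"ax":0,"ay":0,"az":0}]'
python3 - <<'E'
from goto import *
S=np.array([.5457,.165,.1685]);Rp=pipeR(-3.085,.205)
delta(S+.13*Rp[:,2],toolR(Rp[:,0],-Rp[:,2]))
for n in("scene","side","wrist"):
    c=bot.camera(n);cv2.imwrite(f"pics/{n}7.png",cv2.cvtColor(c["img"],cv2.COLOR_RGB2BGR));pickle.dump(c,open(n+"7.pkl","wb"))
E
python3 - <<'E'
import cv2,numpy as np
a=cv2.imread("pics/scene7.png")[170:290,100:240];b=cv2.imread("pics/side7.png")[70:190,190:320]
cv2.imwrite("pics/c7.png",np.hstack([cv2.resize(a,(400,343),interpolation=2),cv2.resize(b,(371,343),interpolation=2)]))
E
```

```text
clock: 11.5
eef_pos: [0.5217, 0.1638, 0.2988]
tool_rot: [-0.028, 0.994, 0.004, 0.104]
ft_force: [0.0, 0.1, -1.9]
grip_width: 0.0355
t 11.5 p [0.5217 0.1638 0.2988] f [ 0.01  0.15 -1.86] w 0.0355
shift units [ 0.121 -0.007  0.098] turn units [ 0.014  0.019 -0.008]
```

View pics/c7.png

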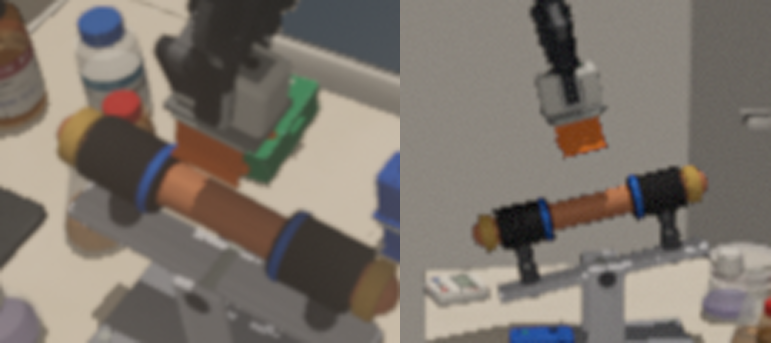

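View pics/wrist7.png

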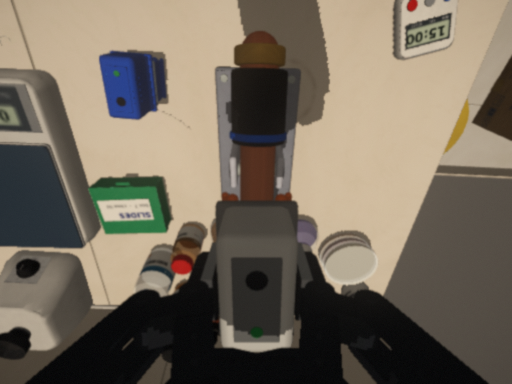

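```bash
python3 - <<'E'
from goto import *
c=pickle.load(open("wrist7.pkl","rb"));o=bot.get_obs();p=np.array(o["eef_pos"]);r=R.from_quat(o["tool_rot"]).as_matrix()
K,d,e,rc=cam(c);print("cam in tool",((e-p)@r).round(4),(r.T@rc).round(3).tolist())
# plane y_tool=0 image line at depth range
for h,xs in((.13,(0,.03,.06,.09,.12)),(.045+.02,(.02,))):
    print(h,proj(c,p+np.array([[x,0,h] for x in xs])@r.T).round(1).tolist())
g=cv2.cvtColor(c["img"],cv2.COLOR_RGB2GRAY).astype(float)
for y in(48,80,95,110,125,138,155,165,175,185):
    row=cv2.GaussianBlur(c["img"].astype(np.float32),(1,3),0)[y,215:305].astype(int);gr=np.abs(np.diff(row,axis=0)).sum(1)
    print(y,[(215+i,int(gr[i])) for i in range(len(gr)) if gr[i]>40])
a=c["img"][20:250,180:340,::-1];cv2.imwrite("pics/w7c.png",cv2.resize(a,None,fx=2.6,fy=2.6,interpolation=2)) 
E
```

```text
cam in tool [ 0.0842 -0.0013 -0.1241] [[-0.0, -0.944, -0.33], [1.0, 0.0, -0.001], [0.001, -0.33, 0.944]]
0.13 [[257.9, 192.2], [258.0, 160.8], [258.0, 126.9], [258.1, 90.0], [258.2, 49.9]]
0.065 [[258.4, 194.3]]
48 [(232, 63), (233, 150), (234, 129), (285, 42)]
80 [(215, 56), (226, 41), (229, 60), (230, 118), (231, 74), (286, 41), (287, 61)]
95 [(215, 103), (216, 48), (229, 53), (230, 119), (231, 73), (286, 45), (298, 42)]
110 [(215, 54), (216, 108), (224, 44), (225, 93), (285, 45), (297, 45)]
125 [(216, 61), (217, 109), (230, 86), (231, 107), (232, 42), (294, 100), (295, 143), (296, 81), (300, 59), (301, 61), (303, 48)]
138 [(216, 43), (217, 95), (218, 48), (229, 57), (230, 47), (231, 47), (285, 83), (286, 104), (293, 48), (294, 111), (295, 48)]
155 [(217, 45), (218, 98), (219, 41), (229, 57), (282, 56), (283, 58), (292, 90), (293, 92)]
165 [(218, 56), (219, 110), (229, 103), (230, 62), (234, 77), (235, 108), (237, 47), (239, 73), (240, 60), (283, 41), (284, 66), (291, 71), (292, 105)]
175 [(218, 45), (219, 103), (220, 46), (229, 57), (230, 104), (231, 48), (234, 66), (235, 92), (236, 58), (239, 71), (240, 67), (283, 74), (284, 52), (290, 68), (291, 106)]
185 [(219, 55), (220, 114), (230, 81), (231, 51), (234, 52), (235, 65), (239, 83), (240, 68), (274, 60), (275, 114), (276, 107), (277, 53), (280, 66), (281, 68), (289, 70), (290, 108)]
```

View pics/w7c.png

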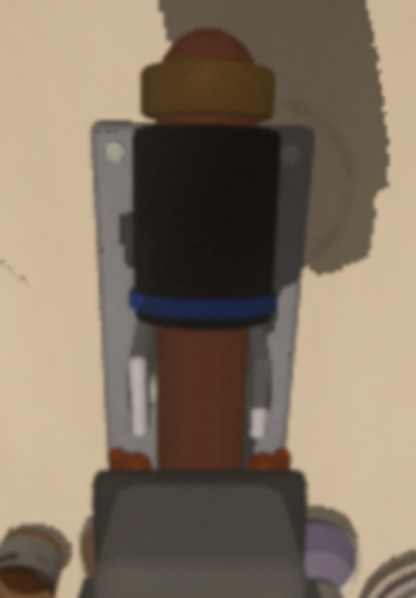

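The wrist view shows the pipe axis at column ~258 and the jaws at ~256.5, so they're aligned within about 1 mm. I'll approach to just short of contact.

```bash
python3 -m handwheel '[{"dx":0.12,"dy":0.03,"dz":0.4,"ax":0.01,"ay":0.02,"az":0},{"dx":0,"dy":0,"dz":0.5,"ax":0,"ay":0,"az":0},{"dx":0,"dy":0,"dz":0.5,"ax":0,"ay":0,"az":0},{"dx":0,"dy":0,"dz":0.5,"ax":0,"ay":0,"az":0},{"dx":0,"dy":0,"dz":0.3,"ax":0,"ay":0,"az":0},{"dx":0,"dy":0,"dz":0,"ax":0,"ay":0,"az":0},{"dx":0,"dy":0,"dz":0,"ax":0,"ay":0,"az":0},{"dx":0,"dy":0,"dz":0,"ax":0,"ay":0,"az":0},{"dx":0,"dy":0,"dz":0,"ax":0,"ay":0,"az":0}]'
cat > look.py <<'E'
import sys
from goto import *
k=sys.argv[1]
S=np.array([.5457,.165,.1685]);Rp=pipeR(-3.085,.205)
o=bot.get_obs();p=np.array(o["eef_pos"]);d=(p-S)@Rp;print("tcp in seat frame mm",(d*1e3).round(1),"rel z of origin",((d[2]-.045)*1e3).round(1),"f along pipe",(np.array(o["ft_force"])@Rp).round(2))
delta(S+.045*Rp[:,2],toolR(Rp[:,0],-Rp[:,2]))
I={}
for n in("scene","side","wrist"):
    c=bot.camera(n);I[n]=c["img"];pickle.dump(c,open(f"{n}{k}.pkl","wb"))
a=I["scene"][170:290,100:240];b=I["side"][70:190,190:320];w=I["wrist"][60:240,160:360]
im=np.vstack([np.hstack([cv2.resize(a,(400,343),interpolation=2),cv2.resize(b,(371,343),interpolation=2)]),np.hstack([cv2.resize(w,(280,252),interpolation=2),np.zeros((252,491,3),np.uint8)])])
cv2.imwrite(f"pics/l{k}.png",im[...,::-1])
E
python3 look.py 8
```

```text
clock: 12.55
eef_pos: [0.5284, 0.165, 0.2427]
tool_rot: [-0.028, 0.994, 0.003, 0.101]
ft_force: [-0.4, -0.0, -1.7]
grip_width: 0.0356
tcp in seat frame mm [ 1.8 -0.9 76.2] rel z of origin 31.2 f along pipe [ 0.75  0.   -1.58]
t 12.55 p [0.5284 0.165  0.2427] f [-0.41 -0.03 -1.7 ] w 0.0356
shift units [-0.072 -0.038  1.246] turn units [-0.    -0.011  0.004]
```

View pics/l8.png

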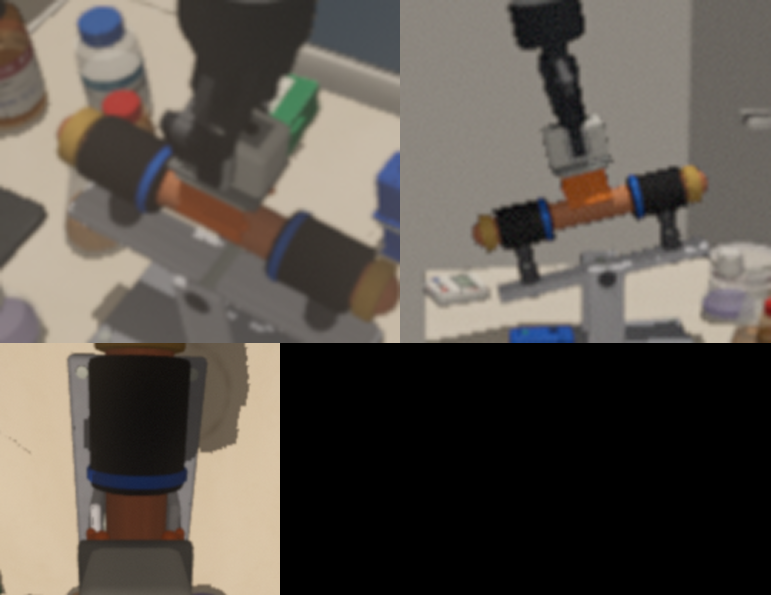

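```bash
python3 -m handwheel '[{"dx":0,"dy":0.02,"dz":0.2,"ax":0,"ay":0,"az":0},{"dx":0,"dy":0,"dz":0.2,"ax":0,"ay":0,"az":0},{"dx":0,"dy":0,"dz":0.2,"ax":0,"ay":0,"az":0},{"dx":0,"dy":0,"dz":0,"ax":0,"ay":0,"az":0},{"dx":0,"dy":0,"dz":0,"ax":0,"ay":0,"az":0}]'
python3 -m handwheel '[{"dx":0,"dy":0,"dz":0.2,"ax":0,"ay":0,"az":0},{"dx":0,"dy":0,"dz":0.2,"ax":0,"ay":0,"az":0},{"dx":0,"dy":0,"dz":0,"ax":0,"ay":0,"az":0}]'
python3 look.py 9
```

```text
clock: 13.2
eef_pos: [0.5312, 0.1652, 0.2275]
tool_rot: [-0.028, 0.994, 0.002, 0.101]
ft_force: [-1.1, -2.0, 2.3]
grip_width: 0.0353
clock: 13.5
eef_pos: [0.5335, 0.1655, 0.2176]
tool_rot: [-0.028, 0.994, 0.003, 0.101]
ft_force: [-1.8, -2.2, 5.9]
grip_width: 0.0353
tcp in seat frame mm [ 1.9 -1.2 50.5] rel z of origin 5.5 f along pipe [0.62 2.08 6.19]
t 13.5 p [0.5335 0.1655 0.2176] f [-1.75 -2.18  5.94] w 0.0353
shift units [-0.075 -0.049  0.221] turn units [-0.003 -0.012  0.001]
```

View pics/l9.png

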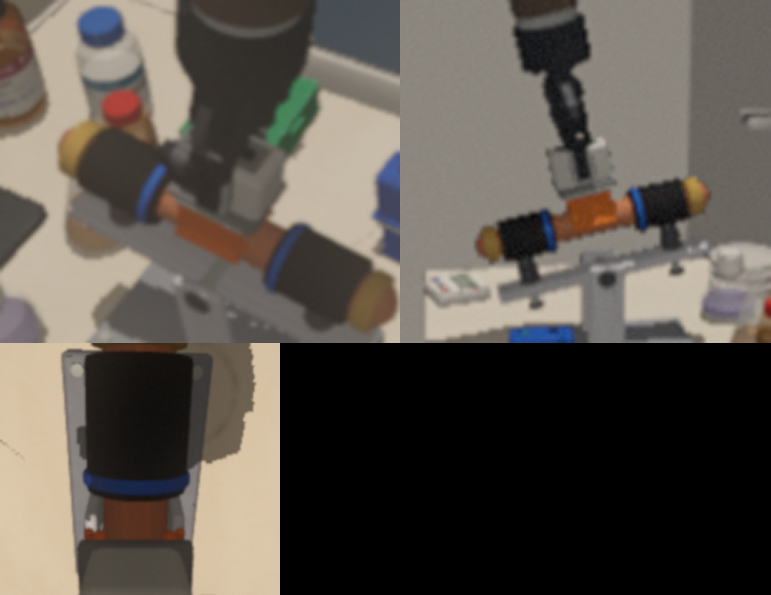

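```bash
python3 -m handwheel '[{"dx":0,"dy":-0.04,"dz":0.1,"ax":0,"ay":0,"az":0},{"dx":0,"dy":0,"dz":0.1,"ax":0,"ay":0,"az":0},{"dx":0,"dy":0,"dz":0,"ax":0,"ay":0,"az":0}]'
python3 -m handwheel '[{"dx":0,"dy":0,"dz":0.1,"ax":0,"ay":0,"az":0},{"dx":0,"dy":0,"dz":0.1,"ax":0,"ay":0,"az":0},{"dx":0,"dy":0,"dz":0,"ax":0,"ay":0,"az":0}]'
python3 look.py 10
```

```text
clock: 13.95
eef_pos: [0.5348, 0.1652, 0.2135]
tool_rot: [-0.028, 0.994, 0.003, 0.102]
ft_force: [-2.8, -0.1, 8.5]
grip_width: 0.0352
clock: 14.25
eef_pos: [0.536, 0.1652, 0.2084]
tool_rot: [-0.028, 0.994, 0.003, 0.102]
ft_force: [-0.1, -1.0, -2.1]
grip_width: 0.0352
tcp in seat frame mm [ 1.3 -0.7 41.1] rel z of origin -3.9 f along pipe [ 0.53  1.04 -2.02]
t 14.25 p [0.536  0.1652 0.2084] f [-0.05 -1.05 -2.09] w 0.0352
shift units [-0.053 -0.029 -0.157] turn units [ 0.006 -0.003  0.   ]
```

View pics/l10.png

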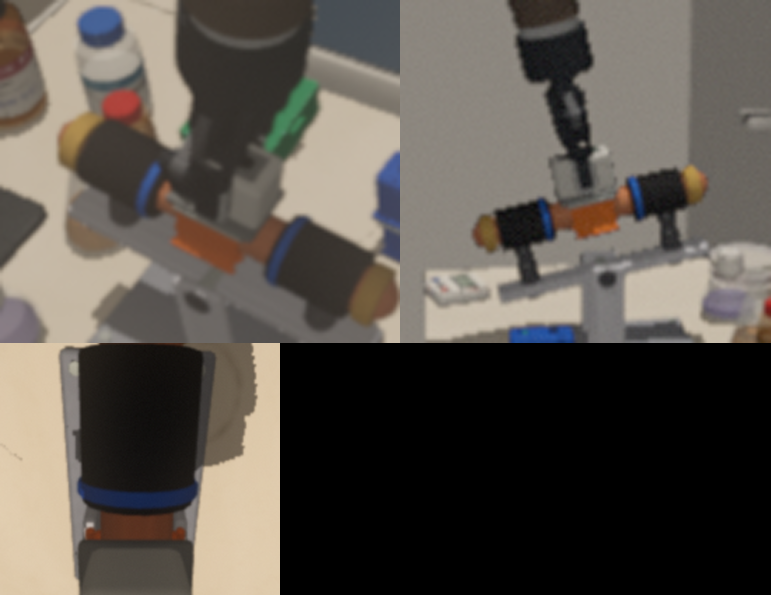

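```bash
python3 -m handwheel '[{"dx":0,"dy":0,"dz":0.08,"ax":0,"ay":0,"az":0},{"dx":0,"dy":0,"dz":0,"ax":0,"ay":0,"az":0},{"dx":0,"dy":0,"dz":0,"ax":0,"ay":0,"az":0}]'
python3 -m handwheel '[{"dx":0,"dy":0,"dz":0.08,"ax":0,"ay":0,"az":0},{"dx":0,"dy":0,"dz":0,"ax":0,"ay":0,"az":0},{"dx":0,"dy":0,"dz":0,"ax":0,"ay":0,"az":0}]'
python3 look.py 11
```

```text
clock: 14.7
eef_pos: [0.5363, 0.1652, 0.206]
tool_rot: [-0.029, 0.994, 0.003, 0.102]
ft_force: [1.9, 2.2, 2.7]
grip_width: 0.0352
clock: 15.0
eef_pos: [0.5366, 0.1652, 0.2042]
tool_rot: [-0.029, 0.994, 0.003, 0.102]
ft_force: [3.7, 1.9, 3.8]
grip_width: 0.0354
tcp in seat frame mm [ 1.6 -0.7 36.8] rel z of origin -8.2 f along pipe [-4.48 -1.71  2.91]
t 15.0 p [0.5366 0.1652 0.2042] f [3.69 1.92 3.76] w 0.0354
shift units [-0.062 -0.028 -0.328] turn units [ 0.003 -0.009  0.004]
```

View pics/l11.png

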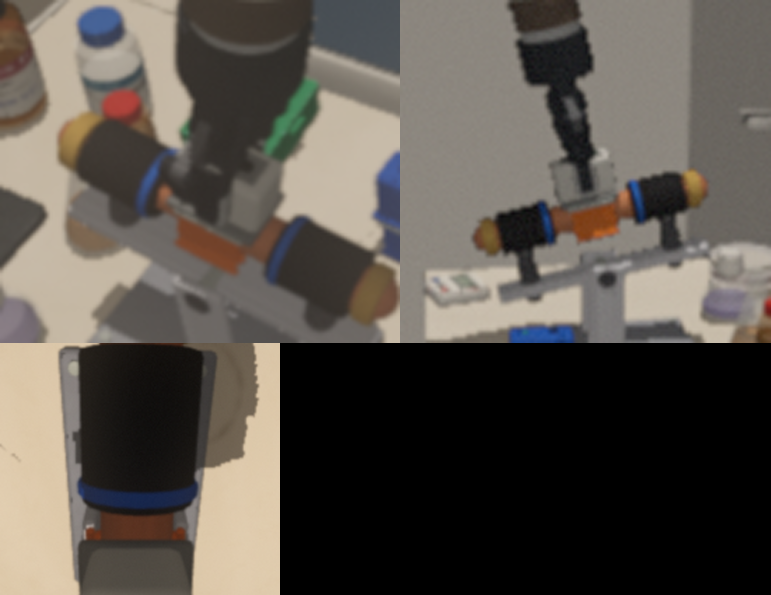

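```bash
python3 -m handwheel '[{"dx":0,"dy":0,"dz":0.1,"ax":0,"ay":0,"az":0},{"dx":0,"dy":0,"dz":0.1,"ax":0,"ay":0,"az":0},{"dx":0,"dy":0,"dz":0,"ax":0,"ay":0,"az":0},{"dx":0,"dy":0,"dz":0,"ax":0,"ay":0,"az":0}]'
python3 -m handwheel '[{"dx":0,"dy":0,"dz":-0.1,"ax":0,"ay":0,"az":0},{"dx":0,"dy":0,"dz":-0.1,"ax":0,"ay":0,"az":0},{"dx":0,"dy":0,"dz":-0.1,"ax":0,"ay":0,"az":0},{"dx":0,"dy":0,"dz":0,"ax":0,"ay":0,"az":0},{"dx":0,"dy":0,"dz":0,"ax":0,"ay":0,"az":0}]'
python3 look.py 12
```

```text
clock: 15.55
eef_pos: [0.5375, 0.1652, 0.1993]
tool_rot: [-0.029, 0.994, 0.003, 0.102]
ft_force: [3.9, 2.2, 6.7]
grip_width: 0.0353
clock: 16.05
eef_pos: [0.5361, 0.1651, 0.2064]
tool_rot: [-0.029, 0.994, 0.003, 0.102]
ft_force: [5.0, 2.6, 2.1]
grip_width: 0.0354
tcp in seat frame mm [ 1.6 -0.7 39. ] rel z of origin -6.0 f along pipe [-5.46 -2.27  1.04]
t 16.05 p [0.5361 0.1651 0.2064] f [5.   2.56 2.13] w 0.0354
shift units [-0.065 -0.027 -0.239] turn units [ 0.003 -0.01   0.005]
```

View pics/l12.png

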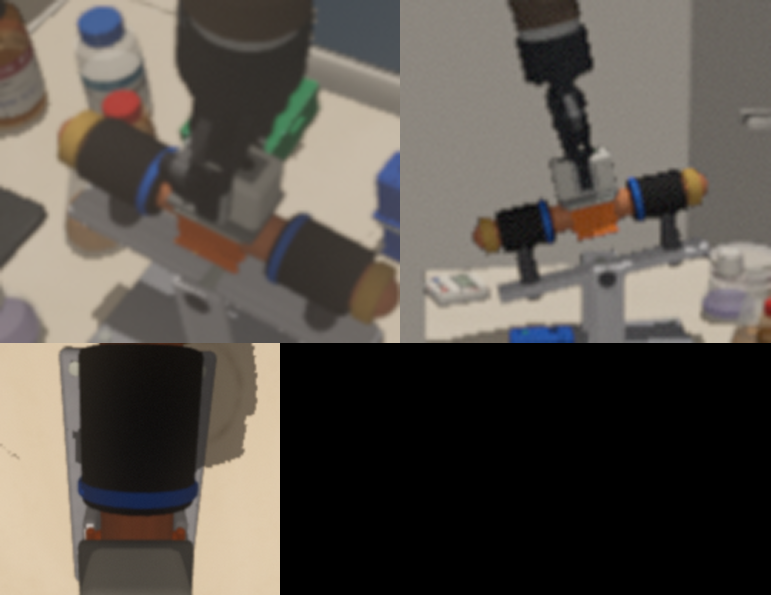

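```bash
python3 -m handwheel '[{"dx":0,"dy":0,"dz":-0.06,"ax":0,"ay":0,"az":0},{"dx":0,"dy":0,"dz":0,"ax":0,"ay":0,"az":0}]'
python3 -m handwheel '[{"dx":0,"dy":0,"dz":0,"ax":0,"ay":0,"az":0},{"dx":0,"dy":0,"dz":0,"ax":0,"ay":0,"az":0},{"dx":0,"dy":0,"dz":0,"ax":0,"ay":0,"az":0},{"dx":0,"dy":0,"dz":0,"ax":0,"ay":0,"az":0},{"dx":0,"dy":0,"dz":0,"ax":0,"ay":0,"az":0},{"dx":0,"dy":0,"dz":0,"ax":0,"ay":0,"az":0}]' 0.6
python3 -m handwheel '[{"dx":0,"dy":0,"dz":-0.2,"ax":0,"ay":0,"az":0},{"dx":0,"dy":0,"dz":-0.6,"ax":0,"ay":0,"az":0},{"dx":0,"dy":0,"dz":-0.8,"ax":0,"ay":0,"az":0},{"dx":0,"dy":0,"dz":-0.8,"ax":0,"ay":0,"az":0},{"dx":0,"dy":0,"dz":-0.8,"ax":0,"ay":0,"az":0},{"dx":0,"dy":0,"dz":-0.8,"ax":0,"ay":0,"az":0},{"dx":0,"dy":0,"dz":-0.8,"ax":0,"ay":0,"az":0},{"dx":0,"dy":0,"dz":0,"ax":0,"ay":0,"az":0},{"dx":0,"dy":0,"dz":0,"ax":0,"ay":0,"az":0},{"dx":0,"dy":0,"dz":0,"ax":0,"ay":0,"az":0}]'
python3 look.py 13
python3 - <<'E'
import pickle,cv2
c=pickle.load(open("wrist13.pkl","rb"));cv2.imwrite("pics/w13.png",c["img"][...,::-1])
E
```

```text
clock: 16.4
eef_pos: [0.5356, 0.1649, 0.2076]
tool_rot: [-0.029, 0.994, 0.003, 0.101]
ft_force: [5.6, 3.3, 2.3]
grip_width: 0.0352
clock: 17.0
eef_pos: [0.535, 0.1646, 0.2074]
tool_rot: [-0.028, 0.995, 0.002, 0.101]
ft_force: [0.4, 0.0, 0.5]
grip_width: 0.0683
clock: 18.0
eef_pos: [0.5107, 0.1632, 0.3238]
tool_rot: [-0.028, 0.995, 0.002, 0.1]
ft_force: [0.3, -0.6, 0.1]
grip_width: 0.0684
tcp in seat frame mm [  2.7  -0.2 159.2] rel z of origin 114.2 f along pipe [-0.26  0.61  0.02]
t 18.0 p [0.5107 0.1632 0.3238] f [ 0.29 -0.6   0.07] w 0.0684
shift units [-1.330e-01 -3.000e-03  4.568e+00] turn units [-0.007 -0.034  0.005]
```

View pics/l13.png

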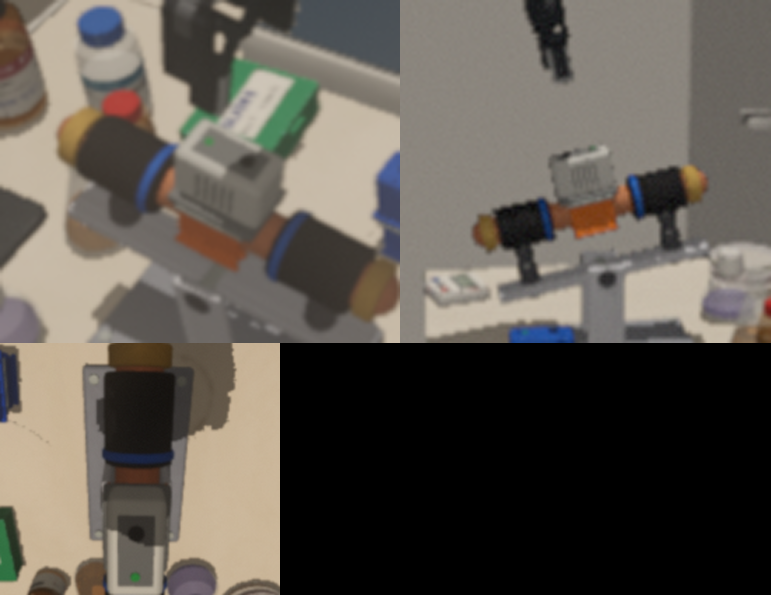

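View pics/w13.png

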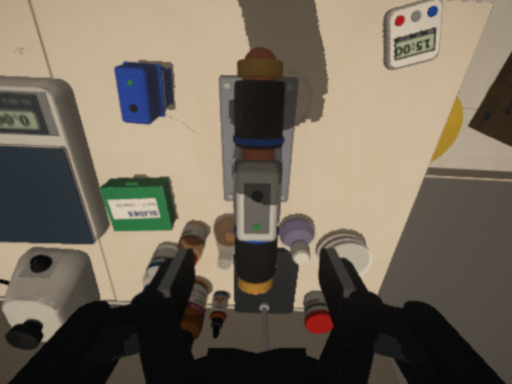

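```bash
python3 - <<'E'
from goto import *
S=np.array([.5457,.165,.1685]);Rp=pipeR(-3.085,.205)
F={};I={}
for n in("scene","side","wrist"):
    c=bot.camera(n);I[n]=c
    u=proj(c,S+.03*Rp[:,2])[0];rs=bot.trace("sensor",c)
    r=min(rs,key=lambda r:np.hypot(r["rect"][0]-u[0],r["rect"][1]-u[1]));print(n,r["confidence"],r["rect"],u)
    F[n]=Fit(c,r["region"],sens)
def pose(x): 
    Q=Rp@R.from_rotvec(x[3:]).as_matrix();return S+Rp@x[:3],Q
for ns in(("scene","side","wrist"),("scene","side"),("side",),("scene",)):
    x,e=fit([F[n] for n in ns],np.zeros(6),pose,[.004,.004,.004,.05,.05,.05])
    print(ns,"mm",(x[:3]*1e3).round(1),"rad",x[3:].round(3),round(e,3))
pm=lambda x:(x[:3],pipeR(x[3],x[4]))
# pipe ends shift check scene before/after
for n in("scene","side"):
    a=pickle.load(open(n+"0.pkl","rb"))["img"].astype(int);b=I[n]["img"].astype(int)
    x0,y0,x1,y1=(118,205,165,240) if n=="scene" else (212,130,238,160)
    g=lambda q:cv2.cvtColor(q[y0:y1,x0:x1].astype(np.uint8),cv2.COLOR_RGB2GRAY).astype(np.float32)
    print(n,"pipe shift px",cv2.phaseCorrelate(g(a),g(b)))
a=I["side"]["img"][100:165,205:305,::-1];cv2.imwrite("pics/s14.png",cv2.resize(a,None,fx=7,fy=7,interpolation=2))
E
```

```text
scene 0.73 [181.1, 238.7, 40.0, 48.9] [178.9403812  233.58362701]
side 0.86 [255.0, 137.4, 25.3, 38.9] [253.77310907 133.65744122]
wrist 0.59 [256.4, 198.8, 48.6, 85.9] [257.78976383 195.49412237]
('scene', 'side', 'wrist') mm [-0.2  1.2 -3.5] rad [ 0.015  0.042 -0.013] 0.142
('scene', 'side') mm [ 0.3 -0.3 -2.5] rad [0.028 0.018 0.004] 0.101
('side',) mm [-1.9  2.7 -0.6] rad [ 0.06  -0.003 -0.059] 0.01
('scene',) mm [ -2.5   9.3 -21.7] rad [-0.04  -0.013  0.004] 0.012
scene pipe shift px ((-0.08790916866491116, -0.04045445380915069), 0.8558786296872077)
side pipe shift px ((0.46979139548128224, -0.1817414985983934), 0.901555996765325)
```

View pics/s14.png

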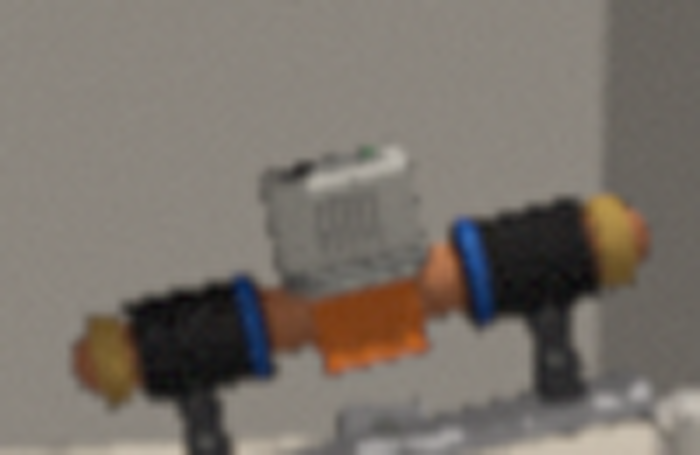

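```bash
python3 - <<'E'
from workcell import bot
o=bot.get_obs();print(o["clock"],o["ft_force"]);print(bot.job_done())
E
```

```text
18.45 [ 0.53248803 -0.55808051 -0.37515581]
the job is handed in; nothing more can be done
None
```

The sensor is clipped onto the bare copper stretch and appears fully home. I let go, backed the gripper clear and handed the job in at about 18.5 s; no verdict is reported.

**What I did:** I picked the white block with the orange jaws, not the blue look-alike, and lifted it off the bench. Joint 6 reached its limit, so I turned the tool half round, which the sensor's symmetry allows. I then lined it up square to the slope (about 0.2 rad) and pushed in small steps. The push force rose to about 10 N, then fell away as both jaws snapped over.

**Last checks:**
- **Seating:** in the final pictures the foot rests on the pipe and the jaws wrap round it.
- **Pose:** fitting the scene and side views together put the sensor within 0.3 mm of the seat in x and y, with angles off by 0.03 rad or less.
- **Pipe:** it is back at rest, with less than 0.5 px of shift in both views.
- **Robot:** it reads close to zero force and touches nothing.
- **Beaker and tape roll:** I did not measure these again at the end; the arm only passed above them.

**Where checks disagreed:**
- **Height:** the fits put the sensor 2.5 to 3.5 mm below my estimated pipe axis, and the 3.5 mm is beyond the 3 mm limit. The foot cannot go lower than the pipe, and the arm's own reading when the jaws snapped was offset the same way. I therefore put it down to my axis estimate being about 2 to 3 mm too high.
- **Single-camera fits:** these scattered more. The scene view alone was far off in height and y (about 22 and 9 mm), and I did not rely on it.

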